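# Rack the painted panel and hold the spring clip open over its edge

## Robot

A 7-joint arm with a two-finger parallel gripper is mounted at the origin on the work surface. World frame = base frame: x ahead of the robot, y to its left, z up, the work surface at z = 0. Lengths are in mm, angles in rad, forces in N, time in s.
With the tool pointing down it reaches from about 425 to 800 mm from the base axis. Payload 8.3 kg.
Tool frame: the origin (TCP) lies at the very end of the fingers, on their centre line; the grasp point (between the pads) lies 19 mm behind it; z points along the fingers, y is the line along which they close (so a half turn about z gives the same grasp; the last joint's range is limited). The gripper opens to 85 mm and grips with 20 to 120 N. Pads are 22 mm wide; open, the fingers measure 114 mm over their backs; the gripper's body (76 mm by 85 mm) begins 54 mm behind the grasp point. The pads swing forward as they close: fully open they stand 13 mm farther back than shut.
Start: joints at [1.042, 0.383, 0.016, 1.37, -0.006, 1.388, -0.046], TCP at [280.743, -558.378, 231.279] pointing down, gripper open.
Joint ranges: [-2.95, 2.95], [-0.25, 2.06], [-1.52, 1.56], [0.18, 2.33], [-1.44, 4.58], [0.02, 2.06], [-3.01, 3.01]. Speed limits (rad/s): [2.39, 2.39, 3.01, 3.01, 3.14, 3.14, 3.14].

## Interface

Orientations are given as a unit quaternion [w, x, y, z].
In Python, from workcell import telemetry, optics, order gives the robot as it stands.
- The arm moves only by the tool move_arm, never from a script. Its argument "plan" is a list of rows, each a list of 3 entries, a list of its own where there are three numbers: the shift along the tool's x, y, z in units of 30 mm (1.0 is 30 mm), then the turn, a rotation vector about the tool's x, y, z in units of 5 degrees (1.0 is 5 degrees), then the opening, from -1 (shut) to 1 (fully open). In form: [[[dx, dy, dz], [wx, wy, wz], fingers], ...]. A call has 1 to 5 rows; each row is the pose to reach, as a shift and turn from the pose commanded when the call began, along the tool's axes at that moment; what a row does not reach only later rows make up. A row lasts 1/12 s, in which the tool goes at most 41.7 mm and 7.16 degrees, less where a joint would pass 70% of its speed; a pose out of reach is approached as far as the arm can. A call with a gripper value outside its range is refused whole. The fingers move at their own pace and stop on an object; "newtons" is the grip in N (left out, the last holds). Time passes only in rows, so rows that repeat a pose let the fingers close. It gives the time, the measured TCP pose, the force, the opening and the grip force at its end, in the units of the state.
- telemetry.get_state(): the state, without advancing time (a new reading comes with each control period).
- optics.capture(name): name is "side" or "top" or "wrist"; returns the picture (400x640x3 uint8, blue, green, red); there is no depth.
- optics.get_calibration(name): a dict with "intrinsics" (3x3 intrinsics, pixels), "extrinsics" (4x4, takes a point from world to camera coordinates); the wrist camera has in their place "T_tool_cam" (4x4, takes a point from camera to tool coordinates, whose origin is the TCP and whose axes are the flange's). Camera axes: x right, y down, z forward; pixel columns grow to the right and rows downward; lengths in mm; the calibration is good to about 2 mm. A picture is of the moment at which its call begins: read the wrist's pose just before it. get_calibration takes no time and is no camera call.
- order.hand_in(): hands the job in; it is judged then, once.
Trained networks look in the newest picture that a camera, given by its name, has taken for a name from the list of things; names that differ only in an ending like _2 or _b are one class to them, and where a whole thing is asked for, a point or a joint stands for the part that bears it (a point fixed in the world has none). Each returns a list of dicts, best first, with "score" (0 to 1); they miss things now and then, are a little off and sometimes report something else, mostly with a low value. They report only what shows in the picture. A call takes as long as a camera call.
- optics.silhouettes(camera, label): "region" (400x640 bool, what is visible of it) and "xy" ([column, row] in pixels, amid what is visible of it).
The state is a dict: "time_s": time; "joint_positions": joint angles; "qd": joint speeds; "tau": joint torques, N m; "tcp_pos": TCP position; "ee_rot": TCP orientation; "force": force on the tool from outside, world axes, zero at the start; "ft_torque": the same for the moment, N m; "grip_width": finger opening in mm; "gripper_force": force on a finger pad.
Only numpy, scipy, OpenCV 4.12 (cv2) and the standard library are available. Lean on these libraries where they do the work, as an engineer would, in place of code of your own. Each camera call takes 0.05 s, during which the arm holds its last target. There are 200 camera calls.

## Task

Take the painted panel off the little table easel, stand it upright on edge in any free slot of the dowel rack and let go of it. Then fetch the large spring clip parked on the back board of the pencil organiser by squeezing its handles together, and finish while still holding it squeezed wide open, its gaping jaws well down over the middle of the panel's top edge, one on each side and pressing on nothing, so that I can slip a cover sheet in between. Do not let go of the clip, and leave everything else where it stands.

Things in the scene. Friction and masses are not known exactly. Their poses are not given: they have to be found in the camera images.
- panel: the painted plywood panel to rack: 8 mm thick (its x), 200 mm wide (y), 150 mm tall (z), about 170 g. Origin: centre of its bottom edge, z towards the top edge, -x out of the painted face. At the start it leans on the easel, tilted back 0.22 rad (top away from the painted side), bottom edge 35 mm above the desk; its top 45 mm is free of the easel on both sides
- easel: small fixed wooden table easel under the panel, 160 mm wide, 140 mm high: two sloping back rails, a ledge with a front lip 8 mm high, rear struts. Origin on the desk below its middle, front to its -x; the panel's origin lies 20 mm in front of it. Lift the panel along its own slope to clear the lip
- rack: fixed slotted rack: base board 150 (x) x 170 (y) x 12 mm, with six pairs of round-topped dowels 10 mm thick, tops 85 mm above the desk, at x = -55, -33, -11, 11, 33, 55 mm, y = -50 and 50 mm. Origin on the desk under its centre. Five slots, 12 mm wide, run along y at x = -44, -22, 0, 22, 44 mm; small panels stand in the two outer ones, the three inner ones are free
- organiser: fixed plywood pencil organiser, tray 100 (x) x 240 (y) x 35 mm, with an upright back board 8 mm thick and 125 mm high along y at x = +54 mm. Origin on the desk under the tray's centre. A small black bulldog clip stays on the back board at y = +95 mm
- clip: large spring clip, 26 mm wide (y), about 100 g: two steel levers on a coil spring (radius 7 mm), parked astride the top edge of the organiser's back board, handles up, jaws down, opening along its x. Origin at the centre of the coil, which rests on the board's edge; z up. The frame is that of the lever on the -x side and turns with it. Jaw pads lie 31 to 45 mm below the origin
- clip_jaw (a joint): angle between the large clip's levers, rad: 0 as parked (jaws 8 mm apart on the back board), -0.2 shut on nothing, 0.5 at the stop, fully squeezed (jaw tips 30 mm apart). The spring takes about 6 N on each handle at first, 10 N at the stop; a grip of 25 to 40 N holds it firmly at the stop
- tip_a (a point): inner lower edge of the jaw pad of the lever on the clip's -x side, 45 mm below the coil's centre
- tip_b (a point): inner lower edge of the jaw pad of the lever on the clip's +x side, 45 mm below the coil's centre
- small_a: small painted panel, 10 x 120 x 100 mm high, standing in the outer slot of the rack at rack x = -44 mm: leave alone. Origin at its bottom centre
- small_b: small painted panel, 10 x 160 x 90 mm high, standing in the outer slot of the rack at rack x = +44 mm: leave alone. Origin at its bottom centre
- ink: ink jar, 48 mm across, 65 mm high: leave alone. Origin at its bottom centre
- tape: roll of paper tape lying flat, 84 mm across, 24 mm high: leave alone. Origin at its bottom centre
- mug: white mug, 80 mm across, 90 mm high: leave alone. Origin at its bottom centre
- brush_jar: glass jar with brushes, 72 mm across, 190 mm high: leave alone. Origin at its bottom centre
- paintbox: flat watercolour box, 65 x 150 x 12 mm: leave alone. Origin at its bottom centre
- slot_mid (a point): middle of the floor of the rack's centre slot, on top of the base board; axes as the rack's. A panel standing in a slot may lean about 0.05 rad
- grip (a point): point between the clip's handles, 38 mm above the coil's centre, where to squeeze along the clip's x. Handles are 24 mm wide and reach from 6 to 49 mm above the coil's centre; parked they flare, 42 mm over their outsides here and 48 mm at the tops; squeezed to the stop their outsides are parallel, 22 mm apart. Fixed to the -x lever

How it is judged (in metres and radians):
On the way, in this order (a step that is already met when the one before it is completed fails the run):
1. the painted panel stands upright in a slot of the rack, let go (x of panel in the frame of rack between -0.052 and 0.052 m and y of panel in the frame of rack between -0.045 and 0.045 m and z of panel in the frame of rack between 0.008 and 0.016 m and angle between panel's own z axis and vertical below 0.09 rad and angle between the x axis of panel and the x axis of rack, either way round below 0.12 rad and contact force between the fingers and panel below 0.3 N and linear speed of panel below 0.03 m/s), for 0.2 s.
2. the large clip is squeezed open and lifted off the organiser (value of joint clip_jaw above 0.2 rad and contact force between clip and organiser below 0.05 N and distance of clip from where it was at the start of the episode above 0.05 m and contact force between the fingers and clip above 3 N), for 0.2 s.
At the end, for the whole second after the job is handed in: Panel on the rack's base, middle within 45 mm of the rack's, tilt < 0.09, square within 0.12 rad, untouched. Clip gripped (> 3 N), opened > 0.3 rad, still; a jaw tip each side, > 2 mm off the faces, 10 mm below the edge, within 50 mm of mid-edge, square within 0.3 rad, pushing < 2 N (all of step 1 and value of joint clip_jaw above 0.3 rad and ((x of tip_a in the frame of panel above 0.006 m and x of tip_b in the frame of panel below -0.006 m) or (x of tip_b in the frame of panel above 0.006 m and x of tip_a in the frame of panel below -0.006 m)) and z of each of tip_a, tip_b in the frame of panel below 0.14 m and y of tip_a in the frame of panel between -0.05 and 0.05 m and y of tip_b in the frame of panel between -0.05 and 0.05 m and angle between the y axis of clip and the y axis of panel, either way round below 0.3 rad and contact force between the fingers and clip above 3 N and contact force between clip and panel below 2 N and linear speed of clip below 0.03 m/s); the arm keeps its last pose, push and grip.
It fails at once if another thing on the desk or in the rack is pushed more than 30 mm away (distance of any of small_a, small_b, ink, tape, mug, brush_jar, paintbox from where it was at the start of the episode above 0.03 m).
It also fails if it takes over 58 s, if anything falls off the work surface, if the arm or the gripper's body presses on something with over 40 N, if the wrist force passes 120 N, or if a joint passes its speed limit or range.

## Working session

There is one attempt and no reset: what is moved stays moved. The work goes in short steps, Python scripts to look and compute and a tool call to move; the robot and the scene stay as the last step left them, time stands still between calls to the robot, and variables do not carry over. Pictures are saved under pics/ and viewed, at most 11 in all, crops included, and the job is handed in when it is done.

Besides the shell and the picture viewer there is one more tool, called after "Emit:" as name(argument=value, ...) on one line, values as JSON. move_arm: Moves the arm, as the interface text tells. Its arguments: {"type":"object","properties":{"plan":{"type":"array","items":{"type":"array"}},"newtons":{"type":"number"}},"required":["plan"]}

```bash
mkdir -p pics; ls; python3 - <<'E'
from workcell import telemetry, optics, order
import cv2
s=telemetry.get_state();print(s)
for n in("side","top","wrist"):
    c=optics.get_calibration(n);print(n,{k:v.tolist() if hasattr(v,'tolist') else v for k,v in c.items()})
    cv2.imwrite(f"pics/{n}0.png",optics.capture(n))
for n in("side","top"):
    for l in("panel","easel","rack","organiser","clip","small_a","ink","tape","mug","brush_jar","paintbox"):
        print(n,l,[(round(d["score"],2),[int(v) for v in d["xy"]],int(d["region"].sum())) for d in optics.silhouettes(n,l)][:3])
E
```

```text
pics
{'time_s': 0.0, 'joint_positions': array([ 1.0420872 ,  0.38425659,  0.01639912,  1.37116125, -0.00628681,
        1.38820101, -0.04653952]), 'qd': array([-5.64895863e-04, -1.37901386e-03, -3.43764810e-04,  1.30689015e-03,
       -1.17772220e-03, -1.49455065e-04,  5.12223136e-05]), 'tau': array([-1.28373717e-04, -6.27598572e+01,  8.44395664e-01, -3.71823764e+01,
        1.66410045e-02,  1.44330968e-02, -5.28607259e-06]), 'tcp_pos': array([ 280.50340541, -557.95229875,  230.26437433]), 'ee_rot': array([-9.54156230e-04,  9.72999263e-01,  2.30806106e-01, -2.56775779e-04]), 'force': array([-0.26357334, -0.76271029,  0.35027188]), 'ft_torque': array([-0.0026247 ,  0.00231431,  0.02058154]), 'gripper_force': 0.0, 'grip_width': 85.57846388384208}
side {'intrinsics': [[389.33698603627795, 0.0, 318.28219028911104], [0.0, 389.33698603627795, 196.22979385420527], [0.0, 0.0, 1.0]], 'extrinsics': [[-0.8932790484962879, -0.4494571070283593, -0.00639143640073713, 466.84387850531476], [-0.3408043758779625, 0.6864702554153526, -0.6423480098921557, 281.0424403536727], [0.29309540921003724, -0.571
[... 1241 characters left out ...]
)]
side ink [(0.6, [366, 276], 592)]
side tape [(0.94, [389, 230], 637)]
side mug [(0.65, [190, 246], 1810)]
side brush_jar [(0.59, [272, 138], 1274)]
side paintbox [(0.63, [351, 376], 1769)]
top panel [(0.68, [418, 230], 1071)]
top easel [(0.91, [409, 220], 753)]
top rack [(0.93, [315, 208], 2547)]
top organiser [(0.84, [217, 232], 3802), (0.7, [210, 287], 1309)]
top clip [(0.69, [210, 209], 244)]
top small_a [(0.97, [315, 189], 529), (0.61, [326, 220], 176), (0.41, [314, 209], 2394)]
top ink [(0.62, [288, 272], 265)]
top tape [(0.79, [336, 262], 438), (0.44, [290, 272], 252), (0.18, [323, 220], 251)]
top mug [(0.77, [252, 130], 1024)]
top brush_jar [(0.62, [385, 131], 803)]
top paintbox []
```

```bash
python3 - <<'E'
import cv2
a=cv2.imread("pics/top0.png")[90:330,140:490]
cv2.imwrite("pics/top0c.png",cv2.resize(a,None,fx=2.25,fy=2.25,interpolation=cv2.INTER_CUBIC))
a=cv2.imread("pics/side0.png")[80:400,150:450]
cv2.imwrite("pics/side0c.png",cv2.resize(a,None,fx=1.85,fy=1.85,interpolation=cv2.INTER_CUBIC))
E
```

```text
(no output)
```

View pics/top0c.png

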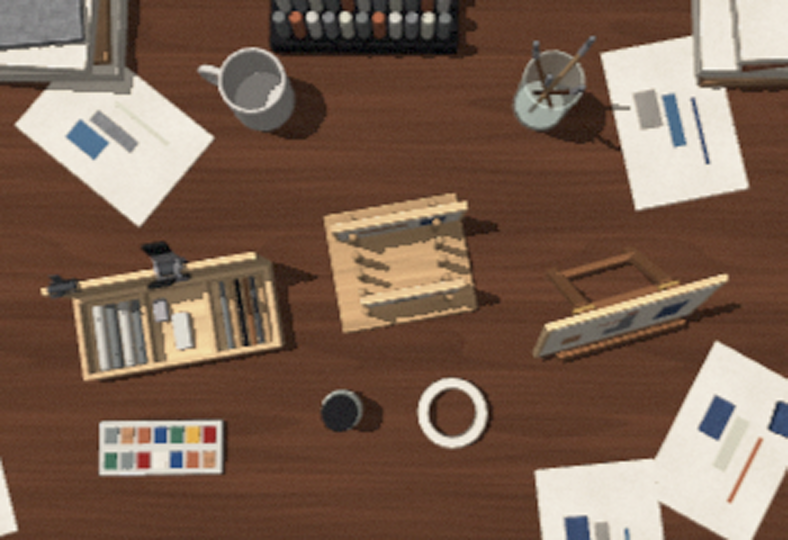

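View pics/side0c.png

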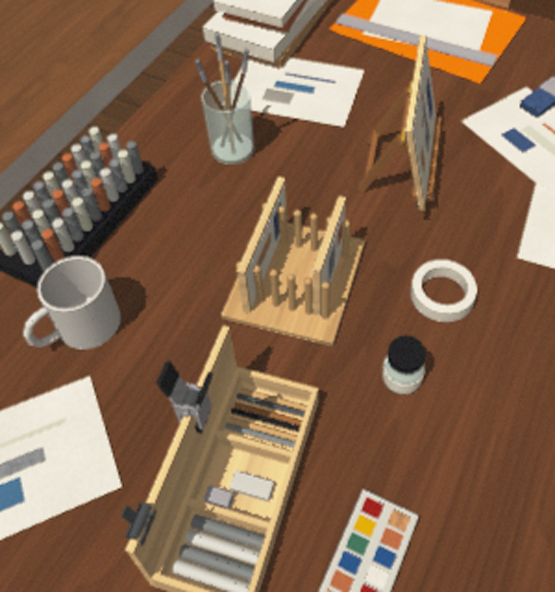

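The top view shows the panel on its easel at crop (630,315), the rack at (400,265), and the organiser with the clip at (165,262). The side view agrees, so I'm fitting poses to the silhouettes.

```bash
cat > h.py <<'E'
import numpy as np, cv2
from scipy.optimize import minimize
from scipy.spatial.transform import Rotation as R
from workcell import telemetry, optics
def cam(n, s=None):
    c=optics.get_calibration(n); K=np.array(c["intrinsics"])
    if n=="wrist":
        T=np.eye(4); q=s["ee_rot"]; T[:3,:3]=R.from_quat([q[1],q[2],q[3],q[0]]).as_matrix(); T[:3,3]=s["tcp_pos"]
        return K,np.linalg.inv(T@np.array(c["T_tool_cam"]))
    return K,np.array(c["extrinsics"])
def proj(P,C):
    p=np.asarray(P)@C[1][:3,:3].T+C[1][:3,3]; p=p@C[0].T; return p[:,:2]/p[:,2:]
def box(x0,x1,y0,y1,z0,z1): return np.array([[x,y,z] for x in(x0,x1) for y in(y0,y1) for z in(z0,z1)],float)
def place(p,B): # p=(x,y,yaw)
    return R.from_euler('z',p[2]).apply(B)+[p[0],p[1],0]
def rmask(parts,C,S=4):
    m=np.zeros((400*S,640*S),np.uint8)
    for B in parts:
        h=cv2.convexHull(proj(B,C).astype(np.float32)).reshape(-1,2)
        cv2.fillConvexPoly(m,np.round((h*S+S/2-.5)*16).astype(np.int32),255,shift=4)
    return cv2.resize(m,(640,400),interpolation=cv2.INTER_AREA)/255.
def fit(p0,parts,views): # views: [(C,mask)]
    def cost(p):
        c=0
        for C,m in views:
            r=rmask([place(p,B) for B in parts],C); c+=1-np.minimum(r,m).sum()/np.maximum(r,m).sum()
        return c
    sim=np.array([p0]*4,float); sim[1,0]+=15; sim[2,1]+=15; sim[3,2]+=.1
    o=minimize(cost,p0,method='Nelder-Mead',options=dict(initial_simplex=sim,xatol=.05,fatol=1e-5))
    return np.round(o.x,3),round(o.fun,3)
tilt=R.from_euler('y',.22)
PANEL=[tilt.apply(box(-4,4,-100,100,0,150))+[0,0,35]]
RACK=[box(-75,75,-85,85,0,12)]+[box(x-5,x+5,y-5,y+5,12,83) for x in(-55,-33,-11,11,33,55) for y in(-50,50)]
SM=[box(-49,-39,-60,60,12,112),box(39,49,-80,80,12,102)]
ORG=[box(-50,50,-120,120,0,35),box(50,58,-120,120,0,125)]
def sil(n,l,k=1,smin=.3):
    m=np.zeros((400,640),bool)
    for d in optics.silhouettes(n,l)[:k]:
        if d["score"]>smin: m|=d["region"]
    return m
E
python3 - <<'E'
from h import *
for n in("top","side"): optics.capture(n)
C={n:cam(n) for n in("top","side")}
P={n:sil(n,"panel") for n in C}
for v in(["top"],["side"],["top","side"]): print("panel",fit([520,-270,.38],PANEL,[(C[n],P[n]) for n in v]))
Rk={n:sil(n,"rack")|sil(n,"small_a",2) for n in C}
for v in(["top"],["side"],["top","side"]): print("rack",fit([550,-10,.18],RACK+SM,[(C[n],Rk[n]) for n in v]))
O={n:sil(n,"organiser") for n in C}
for v in(["top"],["side"],["top","side"]): print("org",fit([480,250,.18],ORG,[(C[n],O[n]) for n in v]))
for n in C:
    d=optics.silhouettes(n,"clip")[0]; print(n,d["score"],d["xy"])
E
```

```text
panel (array([ 4.67287e+02, -2.64895e+02,  2.89000e-01]), np.float64(0.082))
panel (array([ 5.2e+02, -2.7e+02,  3.8e-01]), np.float64(1.0))
panel (array([ 4.65413e+02, -2.66011e+02,  2.84000e-01]), np.float64(0.271))
rack (array([ 5.54442e+02, -7.58300e+00,  1.80000e-01]), np.float64(0.034))
rack (array([ 5.51184e+02, -9.64900e+00,  1.84000e-01]), np.float64(0.07))
rack (array([ 5.52715e+02, -8.37500e+00,  1.71000e-01]), np.float64(0.131))
org (array([4.77313e+02, 2.63912e+02, 1.74000e-01]), np.float64(0.059))
org (array([4.74048e+02, 2.63559e+02, 1.77000e-01]), np.float64(0.055))
org (array([4.75991e+02, 2.63407e+02, 1.71000e-01]), np.float64(0.132))
top 0.64 [210.5, 207.4]
side 0.56 [392.8, 232.7]
```

```bash
cat >> h.py <<'E'
def tool(s):
    q=s["ee_rot"]; return np.array(s["tcp_pos"]),R.from_quat([q[1],q[2],q[3],q[0]])
def plan(wps,s=None):
    """wps: [(pos,Rot,ncalls)]; prints moves as unit shifts/turns, splitting each into ncalls"""
    p,r=tool(s or telemetry.get_state())
    for P,Q,n in wps:
        P=np.asarray(P,float); dv=(r.inv()*Q).as_rotvec(); dp=(P-p)/n
        for i in range(n):
            print("mv",np.round(r.inv().apply(dp)/30,2).tolist(),np.round(np.degrees(dv/n)/5,2).tolist(), "|mm %.0f deg %.0f"%(np.linalg.norm(dp),np.degrees(np.linalg.norm(dv/n))))
            p=p+dp; r=r*R.from_rotvec(dv/n)
def down(yaw): # tool down with closing axis (tool y) along direction yaw, tool x along yaw+90deg
    c,s=np.cos(yaw),np.sin(yaw); return R.from_matrix(np.array([[-s,c,0],[c,s,0],[0,0,-1]]).T)
def pframe(p): # tilted panel -> origin, rotation
    return np.array([p[0],p[1],35.]),R.from_euler('z',p[2])*tilt
def ptool(p,h): # TCP at height h along panel's slope
    o,r=pframe(p); m=r.as_matrix()
    return o+m[:,2]*h, R.from_matrix(np.array([m[:,1],m[:,0],-m[:,2]]).T)
E
python3 - <<'E'
from h import *
p=[466,-265.5,.287]
P,Q=ptool(p,195); print(P)
plan([(P+[0,0,10],Q,3)])
E
```

```text
[ 506.8141763  -253.45375511  225.30000262]
mv [3.77, -1.9, -0.04] [0.7, -0.59, -5.29] |mm 127 deg 27
mv [4.21, -0.03, -0.19] [0.7, -0.59, -5.29] |mm 127 deg 27
mv [3.77, 1.83, -0.46] [0.7, -0.59, -5.29] |mm 127 deg 27
```

Emit:
move_arm(plan=[[[3.77,-1.9,-0.04],[0.7,-0.59,-5.29],1],[[3.77,-1.9,-0.04],[0.7,-0.59,-5.29],1],[[3.77,-1.9,-0.04],[0.7,-0.59,-5.29],1],[[3.77,-1.9,-0.04],[0.7,-0.59,-5.29],1],[[3.77,-1.9,-0.04],[0.7,-0.59,-5.29],1]])

```text
time_s: 2.27
tcp_pos: [360.0, -453.2, 232.6]
ee_rot: [-0.024, 0.891, 0.453, -0.031]
force: [-1.2, -0.1, -0.4]
grip_width: 85.2
gripper_force: 0.0
```

Emit:
move_arm(plan=[[[4.21,-0.03,-0.19],[0.7,-0.59,-5.29],1],[[4.21,-0.03,-0.19],[0.7,-0.59,-5.29],1],[[4.21,-0.03,-0.19],[0.7,-0.59,-5.29],1],[[4.21,-0.03,-0.19],[0.7,-0.59,-5.29],1],[[4.21,-0.03,-0.19],[0.7,-0.59,-5.29],1]])

```text
time_s: 2.68
tcp_pos: [433.9, -352.1, 233.6]
ee_rot: [-0.046, 0.762, 0.643, -0.061]
force: [-0.4, -0.4, -0.4]
grip_width: 85.4
gripper_force: 0.0
```

Emit:
move_arm(plan=[[[3.77,1.83,-0.46],[0.7,-0.59,-5.29],1],[[3.77,1.83,-0.46],[0.7,-0.59,-5.29],1],[[3.77,1.83,-0.46],[0.7,-0.59,-5.29],1],[[3.77,1.83,-0.46],[0.7,-0.59,-5.29],1],[[3.77,1.83,-0.46],[0.7,-0.59,-5.29],1]])

```text
time_s: 3.1
tcp_pos: [508.3, -251.2, 234.6]
ee_rot: [-0.066, 0.593, 0.798, -0.088]
force: [-0.6, 0.2, 0.3]
grip_width: 85.5
gripper_force: 0.0
```

```bash
python3 - <<'E'
from h import *
s=telemetry.get_state(); im=optics.capture("wrist"); C=cam("wrist",s)
print(s["time_s"],s["tcp_pos"],s["force"])
p=np.array([466,-265.5,.287]); P,Q=ptool(p,205); p_,r=tool(s); print(P, np.degrees((r.inv()*Q).as_rotvec()))
m=sil("wrist","panel"); print(m.sum())
print("wristfit",fit(p,PANEL,[(C,m)]))
h=cv2.convexHull(proj(place(p,PANEL[0]),C).astype(np.float32)).astype(int)
v=im.copy(); cv2.polylines(v,[h],True,(0,0,255),1); v[m]=v[m]//2+np.array([0,100,0],np.uint8)
cv2.imwrite("pics/w1.png",v)
E
```

```text
3.1 [ 508.33829349 -251.17239457  234.59650233] [-0.56302834  0.24100291  0.31081213]
[ 508.90721098 -252.83599896  235.05897711] [-0.03531483  0.04041458  0.3116494 ]
2633
wristfit (array([ 4.6575e+02, -2.6637e+02,  2.7700e-01]), np.float64(0.089))
```

View pics/w1.png

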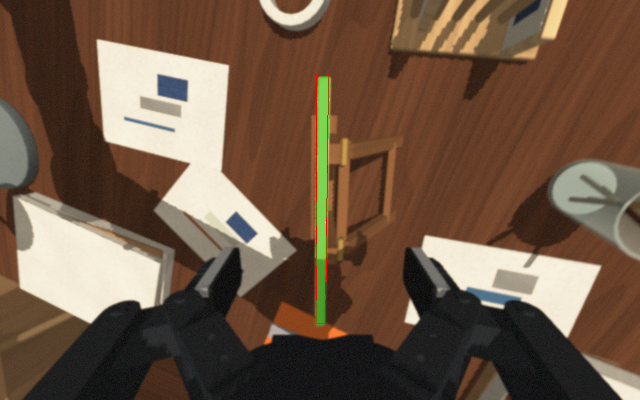

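Panel lies at columns 317–329, rows 75–325, between the fingers, and it matches the model. Next I'm descending and gripping.

```bash
python3 - <<'E'
from h import *
p=[466,-266,.28]
P,Q=ptool(p,122); print(P)
plan([(P,Q,1)])
E
```

```text
[ 491.58715346 -258.64230334  154.05948882]
mv [0.04, 0.11, 2.73] [-0.02, 0.03, -0.01] |mm 82 deg 0
```

Emit:
move_arm(plan=[[[0.04,0.1,0.9],[0,0,0],1],[[0.04,0.1,1.8],[0,0,0],0.6],[[0.04,0.1,2.5],[0,0,0],0.2],[[0.04,0.1,2.73],[0,0,0],0],[[0.04,0.1,2.73],[0,0,0],-0.2]], newtons=40)

```text
time_s: 3.62
tcp_pos: [489.5, -259.1, 153.0]
ee_rot: [-0.067, 0.598, 0.793, -0.089]
force: [0.3, 0.3, 0.0]
grip_width: 39.0
gripper_force: 0.0
```

Emit:
move_arm(plan=[[[0,0,0],[0,0,0],-1],[[0,0,0],[0,0,0],-1],[[0,0,0],[0,0,0],-1],[[0,0,0],[0,0,0],-1],[[0,0,0],[0,0,0],-1]])

```text
time_s: 4.03
tcp_pos: [492.6, -257.7, 156.5]
ee_rot: [-0.064, 0.596, 0.795, -0.089]
force: [-2.9, -0.9, 6.8]
grip_width: 7.1
gripper_force: 40.8
```

```bash
python3 - <<'E'
from h import *
p=[466,-266,.28]; rk=[553,-8.5,.177]
P,Q=ptool(p,160)
plan([(P,Q,1),([505,-215,262],down(.26),1),([rk[0],rk[1],255],down(rk[2]),2)])
E
```

```text
mv [-0.03, -0.02, -1.18] [0.0, 0.05, 0.04] |mm 35 deg 0
mv [1.27, 0.03, -2.43] [-2.52, 0.03, 0.23] |mm 82 deg 13
mv [3.12, 1.66, 0.12] [0.0, -0.0, 0.48] |mm 106 deg 2
mv [3.19, 1.53, 0.12] [0.0, -0.0, 0.48] |mm 106 deg 2
```

Emit:
move_arm(plan=[[[0,0,-0.3],[0,0,0],-1],[[0,0,-0.6],[0,0,0],-1],[[0,0,-0.9],[0,0,0],-1],[[0,0,-1.18],[0,0,0],-1],[[0,0,-1.18],[0,0,0],-1]])

```text
time_s: 4.45
tcp_pos: [500.3, -254.5, 191.4]
ee_rot: [-0.065, 0.596, 0.796, -0.088]
force: [-5.4, -1.3, 2.1]
grip_width: 7.3
gripper_force: 40.5
```

Emit:
move_arm(plan=[[[0.2,0,-0.6],[-0.5,0,0],-1],[[0.5,0,-1.2],[-1.1,0,0.1],-1],[[0.9,0,-1.9],[-1.9,0,0.2],-1],[[1.27,0.03,-2.43],[-2.52,0.03,0.23],-1],[[1.27,0.03,-2.43],[-2.52,0.03,0.23],-1]])

```text
time_s: 4.87
tcp_pos: [504.1, -213.5, 263.4]
ee_rot: [0.003, 0.608, 0.794, 0.0]
force: [0.5, 0.3, -0.7]
grip_width: 6.9
gripper_force: 60.7
```

Emit:
move_arm(plan=[[[0.6,0.3,0],[0,0,0.1],-1],[[1.3,0.7,0.05],[0,0,0.2],-1],[[2.2,1.2,0.1],[0,0,0.35],-1],[[2.9,1.5,0.12],[0,0,0.48],-1],[[3.12,1.66,0.12],[0,0,0.48],-1]])

```text
time_s: 5.28
tcp_pos: [529.6, -104.0, 256.7]
ee_rot: [0.0, 0.621, 0.784, 0.001]
force: [0.4, -0.1, -0.9]
grip_width: 7.0
gripper_force: 60.8
```

Emit:
move_arm(plan=[[[0.6,0.3,0],[0,0,0.1],-1],[[1.4,0.65,0.05],[0,0,0.2],-1],[[2.3,1.1,0.1],[0,0,0.35],-1],[[3,1.4,0.12],[0,0,0.48],-1],[[3.19,1.53,0.12],[0,0,0.48],-1]])

```text
time_s: 5.7
tcp_pos: [552.6, -0.8, 252.8]
ee_rot: [-0.0, 0.638, 0.77, 0.001]
force: [-0.4, 1.2, -1.9]
grip_width: 6.9
gripper_force: 60.7
```

Emit:
move_arm(plan=[[[0,0,0],[0,0,0],-1],[[0,0,0],[0,0,0],-1],[[0,0,0],[0,0,0],-1]])

```text
time_s: 5.95
tcp_pos: [552.1, -8.0, 252.5]
ee_rot: [0.0, 0.641, 0.768, -0.001]
force: [-0.0, 0.3, -1.5]
grip_width: 6.6
gripper_force: 60.8
```

```bash
cat >> h.py <<'E'
def pin(dx,dy,dz,h,tl=0): # upright panel box in tool frame: bottom h below TCP
    return None
E
python3 - <<'E'
from h import *
s=telemetry.get_state(); im=optics.capture("wrist"); C=cam("wrist",s)
p_,r=tool(s)
print(s["time_s"],p_,s["force"],s["grip_width"],np.degrees((r.inv()*down(.177)).as_rotvec()))
pm=sil("wrist","panel"); m=sil("wrist","rack")|sil("wrist","small_a",2)|pm
np.savez("w2.npz",im=im,pm=pm,m=m,K=C[0],E=C[1])
pts=proj(np.array([place([553,-8.5,.177],b) for b in RACK[:1]+SM]).reshape(-1,3),C)
v=im.copy()
for b in RACK[:1]+SM:
    for q in proj(place([553,-8.5,.177],b),C).astype(int): cv2.circle(v,tuple(int(t) for t in q),3,(0,0,255),1)
# panel predicted in tool frame
B=box(-100,100,-4,4,-28,122)
for q in proj(r.apply(B)+p_,C).astype(int): cv2.circle(v,tuple(int(t) for t in q),3,(255,255,0),1)
v[pm]=v[pm]//2+np.array([0,100,0],np.uint8)
cv2.imwrite("pics/w2.png",v)
E
```

```text
5.95 [552.07541571  -8.02306036 252.49347625] [-0.01379891  0.3117023  -1.51234973] 6.597980720117856 [-0.0497269   0.07853345  0.18947718]
```

View pics/w2.png

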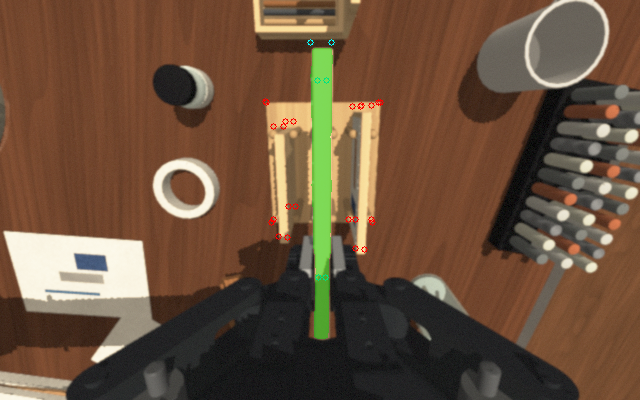

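Panel is vertical in the hand (columns 312–333) over the rack, whose base spans columns 267–380. I'll refine both from this picture.

```bash
cat >> h.py <<'E'
def relfit(C,s,im,m,pm,rmax=235,rk0=(553,-8.5,.177)):
    W=np.ones((400,640)); W[rmax:]=0
    pmd=cv2.dilate(pm.astype(np.uint8),np.ones((5,5)))>0
    Wr=W*~pmd; p_,r=tool(s)
    def cr(p):
        q=rmask([place(p,B) for B in RACK+SM],C)*Wr; mm=m*Wr
        return 1-np.minimum(q,mm).sum()/np.maximum(q,mm).sum()
    sim=np.array([rk0]*4,float); sim[1,0]+=8; sim[2,1]+=8; sim[3,2]+=.05
    o=minimize(cr,rk0,method='Nelder-Mead',options=dict(initial_simplex=sim,xatol=.05,fatol=1e-5))
    B=box(-100,100,-4,4,-28,122)
    def pb(a): # a = x,y offset, z, yaw, roll about tool x
        return r.apply(R.from_euler('xz',[a[4],a[3]]).apply(B)+[a[0],a[1],a[2]])+p_
    def cp(a):
        q=rmask([pb(a)],C)*W; mm=pm*W
        return 1-np.minimum(q,mm).sum()/np.maximum(q,mm).sum()
    sim=np.zeros((6,5)); sim[1,0]=-8; sim[2,1]=3; sim[3,2]=5; sim[4,3]=.04; sim[5,4]=.04
    a=minimize(cp,np.zeros(5),method='Nelder-Mead',options=dict(initial_simplex=sim,xatol=.005,fatol=1e-5,maxiter=2000))
    rk=o.x; bot=r.apply(R.from_euler('xz',[a.x[4],a.x[3]]).apply([[-100,0,122],[0,0,122],[100,0,122]])+a.x[:3])+p_
    loc=R.from_euler('z',-rk[2]).apply(bot-[rk[0],rk[1],0])
    print("rack",np.round(rk,3),round(o.fun,3),"panel",np.round(a.x,3),round(a.fun,3)); print("bottom edge in rack frame\n",np.round(loc,1))
E
python3 - <<'E'
from h import *
d=np.load("w2.npz"); s=telemetry.get_state(); C=(d["K"],d["E"])
relfit(C,s,d["im"],d["m"],d["pm"])
E
```

```text
rack [ 5.52559e+02 -7.88800e+00  1.81000e-01] 0.208 panel [-2.118e+00 -2.700e-02  9.170e-01 -2.000e-03  8.000e-03] 0.034
bottom edge in rack frame
 [[  -1.7 -101.8  129.8]
 [  -1.7   -1.8  129.7]
 [  -1.8   98.2  129.6]]
```

Emit:
move_arm(plan=[[[0.03,0.02,0.3],[0,0,0],-1],[[0.05,0.04,0.7],[0,0,0],-1],[[0.05,0.05,1.1],[0,0,0],-1],[[0.05,0.05,1.25],[0,0,0],-1],[[0.05,0.05,1.25],[0,0,0],-1]])

```text
time_s: 6.57
tcp_pos: [551.9, -4.7, 212.6]
ee_rot: [-0.002, 0.64, 0.769, -0.002]
force: [-0.8, -0.0, -1.0]
grip_width: 6.7
gripper_force: 60.8
```

```bash
python3 - <<'E'
from h import *
s=telemetry.get_state(); im=optics.capture("wrist"); C=cam("wrist",s)
p_,r=tool(s); print(s["time_s"],p_,s["force"])
pm=sil("wrist","panel"); rm=sil("wrist","rack"); sm=sil("wrist","small_a",2)
m=rm|sm|pm; relfit(C,s,im,m,pm)
v=cv2.resize(im[40:260,240:420],None,fx=2.6,fy=2.6,interpolation=cv2.INTER_CUBIC)
rk=[552.6,-7.9,.179]
for x in(-33,-11,11,33):
  for y in (-50,50):
    for z in (12,85):
      a,b=[proj(place(rk,np.array([[x+e,y,z]])),C)[0] for e in(-5,5)]
      f=lambda q:tuple(int(t) for t in ((q-[240,40])*2.6))
      cv2.line(v,f(a),f(b),(0,0,255) if z>50 else (255,0,0),1)
cv2.imwrite("pics/w3.png",v)
E
```

```text
6.5667 [551.86871276  -4.67700027 212.58008847] [-0.79156338 -0.04556691 -0.98783999]
rack [ 5.52767e+02 -8.44200e+00  1.82000e-01] 0.015 panel [-1.441e+00 -2.970e-01  3.580e+00  2.000e-03  9.000e-03] 0.05
bottom edge in rack frame
 [[ -2.4 -97.6  87. ]
 [ -2.2   2.4  87. ]
 [ -2.1 102.4  87. ]]
```

View pics/w3.png

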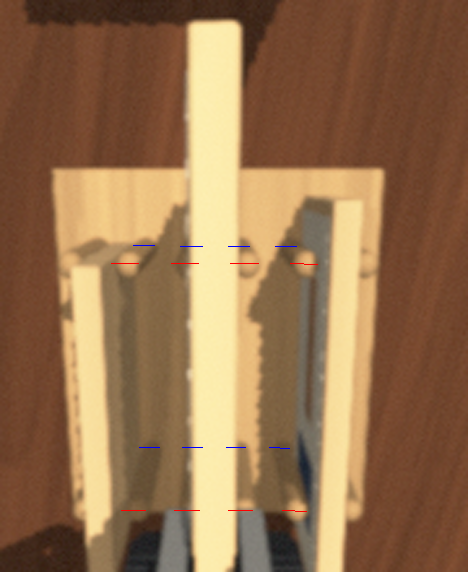

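```bash
python3 - <<'E'
from h import *
s=telemetry.get_state(); im=optics.capture("wrist"); C=cam("wrist",s); p_,r=tool(s); print(p_, r.as_matrix()[:,2])
for row in (60,80,100,120,140,160,180): print(row,im[row,308:318].tolist()[0:10:1])
pm=sil("wrist","panel")
for row in (60,100,140,180): c=np.where(pm[row])[0]; print(row,c.min(),c.max())
# world cams: fit panel with free tilt about its y axis & x
B=box(-100,100,-4,4,-28,122)
for n in("side","top"):
    c=cam(n); optics.capture(n); m=sil(n,"panel"); print(n,m.sum())
    ys,xs=np.where(m)
    for t in(-.04,-.02,0,.02,.04):
        best=min((1-np.minimum(q,m).sum()/np.maximum(q,m).sum(),dx,dy) for dx in(-4,-2,0,2,4) for dy in(-4,-2,0,2,4) for q in [rmask([r.apply(R.from_euler('x',t).apply(B)+[dx-1.5,dy,3])+p_],c,2)])
        print(t,np.round(best,3))
E
```

```text
[553.3902578   -4.45014802 215.49076777] [ 5.47283490e-05 -8.15703218e-04 -9.99999666e-01]
60 [[44, 72, 121], [45, 71, 117], [47, 73, 116], [68, 101, 139], [109, 158, 195], [141, 206, 237], [165, 229, 250], [170, 234, 252], [173, 236, 252], [173, 236, 252]]
80 [[46, 73, 122], [51, 76, 125], [62, 87, 130], [90, 119, 151], [125, 170, 201], [147, 208, 236], [164, 229, 249], [174, 236, 252], [178, 239, 253], [175, 238, 253]]
100 [[47, 76, 128], [52, 79, 130], [55, 82, 125], [89, 115, 146], [113, 155, 185], [139, 198, 229], [161, 227, 248], [173, 235, 252], [175, 237, 252], [177, 238, 253]]
120 [[72, 108, 139], [74, 111, 145], [76, 115, 145], [93, 128, 154], [106, 144, 171], [132, 187, 220], [159, 223, 246], [173, 235, 252], [175, 237, 252], [176, 237, 252]]
140 [[65, 97, 122], [63, 95, 121], [65, 98, 124], [75, 104, 129], [96, 131, 153], [129, 178, 212], [154, 220, 244], [169, 233, 251], [172, 236, 252], [174, 237, 252]]
160 [[71, 106, 138], [73, 106, 136], [74, 108, 137], [78, 109, 135], [102, 133, 158], [131, 177, 211], [152, 218, 242], [169, 232, 251], [173, 236, 252], [175, 237, 252]]
180 [[70, 105, 138], [74, 108, 135], [71, 105, 134], [73, 104, 133], [94, 128, 153], [119, 166, 198], [149, 211, 239], [162, 228, 249], [171, 235, 252], [170, 236, 252]]
60 312 331
100 311 331
140 312 329
180 312 330
side 1420
-0.04 [ 0.277  4.    -4.   ]
-0.02 [ 0.25  4.   -4.  ]
0 [ 0.249  2.    -2.   ]
0.02 [ 0.286  4.    -2.   ]
0.04 [0.324 2.    0.   ]
top 0
-0.04 [ 1. -4. -4.]
-0.02 [ 1. -4. -4.]
0 [ 1. -4. -4.]
0.02 [ 1. -4. -4.]
0.04 [ 1. -4. -4.]
```

Emit:
move_arm(plan=[[[-0.05,0.04,0],[0,0,0],-1],[[-0.05,0.04,0.2],[0,0,0],-1],[[-0.05,0.04,0.4],[0,0,0],-1],[[-0.05,0.04,0.6],[0,0,0],-1],[[-0.05,0.04,0.6],[0,0,0],-1]])

```text
time_s: 7.48
tcp_pos: [553.6, -5.9, 195.0]
ee_rot: [-0.001, 0.64, 0.768, -0.001]
force: [-0.6, 0.0, -2.0]
grip_width: 6.9
gripper_force: 60.7
```

```bash
python3 - <<'E'
from h import *
s=telemetry.get_state(); im=optics.capture("wrist"); C=cam("wrist",s); p_,r=tool(s); print(s["time_s"],p_,s["force"],s["ft_torque"])
pm=sil("wrist","panel"); m=sil("wrist","rack")|sil("wrist","small_a",2)|pm; relfit(C,s,im,m,pm)
n=cv2.resize(im[40:260,240:420],None,fx=2.6,fy=2.6,interpolation=cv2.INTER_CUBIC)
side=optics.capture("side")
v=cv2.resize(side[120:320,220:420],(572,572),interpolation=cv2.INTER_CUBIC)[:, :330] if 0 else cv2.resize(side[130:290,255:375],None,fx=2.8,fy=3.575,interpolation=cv2.INTER_CUBIC)
cv2.imwrite("pics/w4.png",np.hstack([n,v[:572]]))
E
```

```text
7.4833 [553.58726528  -5.89266571 195.02915059] [-0.56998297  0.00922479 -1.96738725] [0.00230654 0.04553509 0.01262228]
rack [ 5.5273e+02 -8.0730e+00  1.8200e-01] 0.02 panel [-1.396e+00 -1.160e-01  2.113e+00 -1.000e-03  6.000e-03] 0.046
bottom edge in rack frame
 [[-0.000e+00 -9.940e+01  7.090e+01]
 [-1.000e-01  6.000e-01  7.090e+01]
 [-1.000e-01  1.006e+02  7.090e+01]]
```

View pics/w4.png

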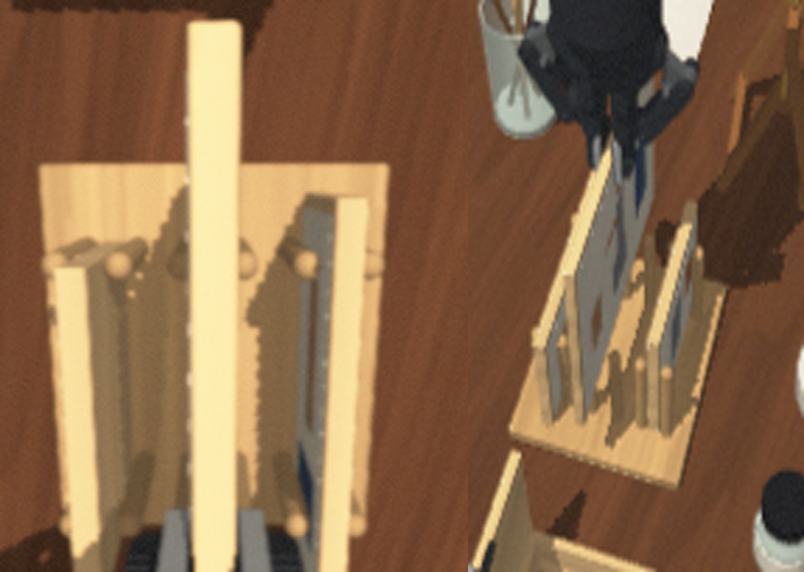

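The panel is in the centre slot (wrist view, columns 190–240 between the dowel pairs) with no side force. I'll continue down.

Emit:
move_arm(plan=[[[0,0,0.3],[0,0,0],-1],[[0,0,0.7],[0,0,0],-1],[[0,0,1.1],[0,0,0],-1],[[0,0,1.5],[0,0,0],-1],[[0,0,1.7],[0,0,0],-1]])

```text
time_s: 8.15
tcp_pos: [553.5, -5.8, 143.3]
ee_rot: [-0.001, 0.64, 0.769, -0.001]
force: [-1.1, -0.4, -0.5]
grip_width: 6.6
gripper_force: 60.7
```

Emit:
move_arm(plan=[[[0,0,0.05],[0,0,0],-1],[[0,0,0.1],[0,0,0],-1],[[0,0,0.15],[0,0,0],-1]])

```text
time_s: 8.4
tcp_pos: [554.7, -5.8, 141.7]
ee_rot: [0.0, 0.64, 0.769, -0.0]
force: [-1.0, -0.5, -0.3]
grip_width: 6.4
gripper_force: 60.9
```

Emit:
move_arm(plan=[[[0,0,0.05],[0,0,0],-1],[[0,0,0.1],[0,0,0],-1],[[0,0,0.1],[0,0,0],-1]])

```text
time_s: 8.65
tcp_pos: [554.6, -5.8, 138.6]
ee_rot: [0.0, 0.64, 0.768, -0.0]
force: [-1.3, -0.0, -1.8]
grip_width: 7.0
gripper_force: 60.9
```

Emit:
move_arm(plan=[[[0,0,0.05],[0,0,0],-1],[[0,0,0.1],[0,0,0],-1],[[0,0,0.1],[0,0,0],-1]])

```text
time_s: 8.9
tcp_pos: [555.0, -5.2, 138.1]
ee_rot: [0.001, 0.64, 0.769, -0.0]
force: [-8.5, 0.8, 17.0]
grip_width: 7.0
gripper_force: 63.6
```

Emit:
move_arm(plan=[[[0,0,-0.05],[0,0,0],-1],[[0,0,-0.05],[0,0,0],-0.8],[[0,0,-0.05],[0,0,0],-0.6],[[0,0,-0.05],[0,0,0],-0.3],[[0,0,-0.05],[0,0,0],0]])

```text
time_s: 9.32
tcp_pos: [554.7, -5.9, 136.9]
ee_rot: [0.0, 0.64, 0.768, -0.0]
force: [-0.9, 0.6, -0.9]
grip_width: 40.3
gripper_force: 0.0
```

Emit:
move_arm(plan=[[[0,0,-0.2],[0,0,0],0],[[0,0,-0.8],[0,0,0],0],[[0,0,-1.6],[0,0,0],0.3],[[0,0,-2.4],[0,0,0],0.6],[[0,0,-3.2],[0,0,0],1]])

```text
time_s: 9.73
tcp_pos: [554.5, -5.6, 234.4]
ee_rot: [-0.0, 0.64, 0.769, -0.0]
force: [1.0, -0.5, -0.2]
grip_width: 77.2
gripper_force: 0.0
```

```bash
python3 - <<'E'
from h import *
s=telemetry.get_state(); im=optics.capture("wrist"); C=cam("wrist",s); p_,r=tool(s); print(s["time_s"],p_,s["force"],s["grip_width"])
pm=sil("wrist","panel"); m=sil("wrist","rack")|sil("wrist","small_a",2)|pm
rk=(552.73,-8.1,.182)
# panel in rack: x, y, yaw, tilt about y
B=box(-4,4,-100,100,0,150)
W=np.ones((400,640)); W[235:]=0
def q(a): return [place(rk,R.from_euler('zy',[a[2],a[3]]).apply(B)+[a[0],a[1],12])]
def cp(a):
    k=rmask(q(a),C)*W; mm=pm*W; return 1-np.minimum(k,mm).sum()/np.maximum(k,mm).sum()
sim=np.zeros((5,4)); sim[1,0]=4; sim[2,1]=6; sim[3,2]=.04; sim[4,3]=.04
a=minimize(cp,np.zeros(4),method='Nelder-Mead',options=dict(initial_simplex=sim,xatol=.005,fatol=1e-5,maxiter=2000)); print("panel in rack x,y,yaw,tilt",np.round(a.x,3),a.fun)
optics.capture("top"); optics.capture("side")
cl=[]
for n in("top","side"):
    for d in optics.silhouettes(n,"clip")[:2]: print(n,d["score"],d["xy"],d["region"].sum())
n=cv2.resize(im,None,fx=1.2,fy=1.2); cv2.imwrite("pics/w5.png",n)
E
```

```text
9.7333 [554.4606406   -5.64276012 234.44930248] [ 0.95332255 -0.46348695 -0.22291229] 77.24764735833537
panel in rack x,y,yaw,tilt [0.672 1.83  0.004 0.009] 0.047958031558945735
top 0.62 [210.2, 206.4] 298
top 0.21 [212.1, 200.6] 125
side 0.55 [250.9, 295.2] 619
```

View pics/w5.png

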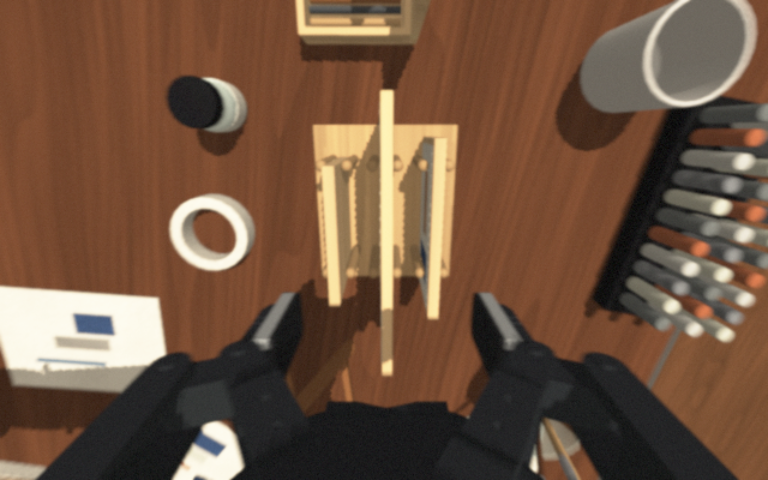

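The panel stands free in the centre slot, columns 380–393 in this view. Next is the clip.

```bash
python3 - <<'E'
from h import *
from scipy.optimize import least_squares
o=[(cam("top"),[210.3,206.9]),(cam("side"),[250.5,294])]
x=least_squares(lambda x:np.concatenate([proj(x[None],C)[0]-u for C,u in o]),[530,270,140.]).x; print(x)
og=[476,263.5,.175]; l=R.from_euler('z',-.175).apply(x-[476,263.5,0]); print("in organiser",l)
c=place(og,np.array([[54,l[1],132]]))[0]; print("clip",c)
plan([([c[0],c[1],260],down(.175),2)])
E
```

```text
[534.82439741 252.07683306 147.55612993]
in organiser [ 55.93707895 -21.49050193 147.55612993]
clip [532.91690437 251.73957185 132.        ]
mv [4.29, 0.43, -0.47] [-0.02, 0.0, 0.04] |mm 130 deg 0
mv [4.29, 0.42, -0.47] [-0.02, 0.0, 0.04] |mm 130 deg 0
```

Emit:
move_arm(plan=[[[0.8,0.1,-0.2],[0,0,0],1],[[1.9,0.2,-0.3],[0,0,0],1],[[3.1,0.3,-0.4],[0,0,0],1],[[4.29,0.43,-0.47],[0,0,0],1],[[5.4,0.55,-0.6],[0,0,0],1]])

```text
time_s: 10.55
tcp_pos: [540.5, 158.3, 250.0]
ee_rot: [-0.001, 0.64, 0.769, -0.001]
force: [1.2, 0.2, -0.1]
grip_width: 85.3
gripper_force: 0.0
```

Emit:
move_arm(plan=[[[1.1,0.1,-0.1],[0,0,0],1],[[2.2,0.2,-0.2],[0,0,0],1],[[3.0,0.28,-0.3],[0,0,0],1],[[3.18,0.3,-0.34],[0,0,0],1],[[3.18,0.3,-0.34],[0,0,0],1]])

```text
time_s: 10.97
tcp_pos: [531.8, 254.6, 260.5]
ee_rot: [-0.001, 0.638, 0.77, -0.001]
force: [-0.7, 0.1, -0.4]
grip_width: 85.3
gripper_force: 0.0
```

```bash
python3 - <<'E'
from h import *
s=telemetry.get_state(); im=optics.capture("wrist"); C=cam("wrist",s); p_,r=tool(s); print(s["time_s"],p_,s["force"],s["grip_width"])
om=sil("wrist","organiser")
v=im.copy()
for d in optics.silhouettes("wrist","clip")[:2]:
    print(d["score"],d["xy"],d["region"].sum())
    if d["score"]>.5: cv2.drawContours(v,cv2.findContours(d["region"].astype(np.uint8),0,2)[0],-1,(0,255,0),1)
og=[476,263.5,.175]
for y in(-120,120): cv2.circle(v,tuple(int(t) for t in proj(place(og,np.array([[54,y,125.]])),C)[0]),3,(0,0,255),1)
for dx,z in((-24,181),(24,181),(-24,132),(24,132)): cv2.circle(v,tuple(int(t) for t in proj(place(og,np.array([[54+dx,-21.5,z]])),C)[0]),3,(255,0,255),1)
cv2.imwrite("pics/w6.png",cv2.resize(v,None,fx=1.25,fy=1.25))
E
```

```text
10.9667 [531.8491849  254.56255196 260.46277964] [-0.72673887  0.08314549 -0.3598753 ] 85.2627876564376
0.68 [326.2, 201.8] 1733
0.49 [338.0, 199.4] 730
```

View pics/w6.png

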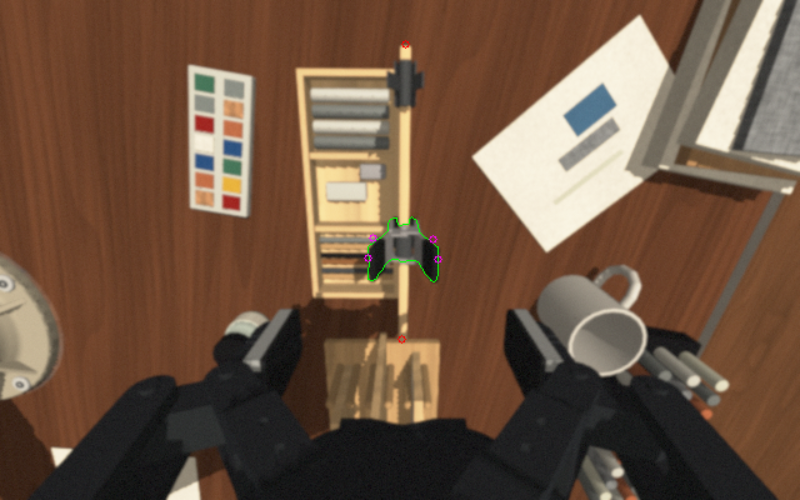

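```bash
cat >> h.py <<'E'
def clipparts():
    L=np.array([[x,y,z] for y in(-12,12) for x,z in((-7,137),(-10,137),(-24,181),(-22,181))],float)
    return [L,L*[-1,1,1],box(-8,8,-13,13,125,139),np.array([[x,y,z] for y in(-13,13) for x,z in((-8,130),(8,130),(-8,87),(8,87))],float)]
E
python3 - <<'E'
from h import *
S=[]
for i in range(4): S.append(telemetry.get_state()); optics.capture("wrist"); 
s=dict(S[-1]); s["tcp_pos"]=np.mean([a["tcp_pos"] for a in S],0); print(np.round([a["tcp_pos"] for a in S],1).tolist())
C=cam("wrist",s)
ds=optics.silhouettes("wrist","clip"); m=ds[0]["region"]
m=m.copy(); 
f=fit([533,252,.175],clipparts(),[(C,m)]); print("clip",f,ds[0]["score"],m.sum())
c=f[0]; print("organiser-rel",R.from_euler('z',-.175).apply([c[0]-476,c[1]-263.5,0]))
p_,r=tool(s); print("tool offset of clip", r.inv().apply([c[0]-p_[0],c[1]-p_[1],0]))
print("board fit",fit([476,263.5,.175],[box(50,58,-120,120,0,125),box(-50,50,-120,120,0,35)],[(C,sil("wrist","organiser")|m)]))
E
```

```text
[[533.6, 250.0, 260.3], [533.7, 249.8, 260.4], [533.7, 249.9, 260.6], [533.7, 250.1, 260.8]]Traceback (most recent call last):
  File "<stdin>", line 6, in <module>
IndexError: list index out of range
```

```bash
python3 - <<'E'
from h import *
for i in range(4):
    s=telemetry.get_state(); optics.capture("wrist"); C=cam("wrist",s)
    ds=optics.silhouettes("wrist","clip")
    if ds and ds[0]["score"]>.4: break
m=ds[0]["region"]
f=fit([533,252,.175],clipparts(),[(C,m)]); print("clip",f,ds[0]["score"],m.sum())
c=f[0]; print("organiser-rel",R.from_euler('z',-.175).apply([c[0]-476,c[1]-263.5,0]))
p_,r=tool(s); print(p_,"tool offset of clip", r.inv().apply([c[0]-p_[0],c[1]-p_[1],0]))
print("board fit",fit([476,263.5,.175],[box(50,58,-120,120,0,125),box(-50,50,-120,120,0,35)],[(C,sil("wrist","organiser")|m)]))
E
```

```text
clip (array([5.33186e+02, 2.48361e+02, 1.77000e-01]), np.float64(0.139)) 0.8 1841
organiser-rel [ 53.67674876 -24.86432303   0.        ]
[533.43755475 250.77296084 261.00011009] tool offset of clip [-2.32779561 -0.6798471   0.00322632]
board fit (array([4.75689e+02, 2.62986e+02, 1.79000e-01]), np.float64(0.073))
```

Emit:
move_arm(plan=[[[-0.08,-0.02,0.8],[0,0,0],1],[[-0.08,-0.02,1.7],[0,0,0],1],[[-0.08,-0.02,2.6],[0,0,0],1],[[-0.08,-0.02,3.4],[0,0,0],1],[[-0.08,-0.02,3.73],[0,0,0],1]], newtons=30)

```text
time_s: 11.93
tcp_pos: [531.3, 248.2, 145.7]
ee_rot: [-0.001, 0.64, 0.768, -0.003]
force: [0.4, -0.6, -1.1]
grip_width: 85.3
gripper_force: 0.0
```

Emit:
move_arm(plan=[[[0,0,0],[0,0,0],0.5],[[0,0,0],[0,0,0],0.3],[[0,0,0],[0,0,0],0.1],[[0,0,0],[0,0,0],0],[[0,0,0],[0,0,0],-0.1]])

```text
time_s: 12.35
tcp_pos: [534.6, 250.7, 152.5]
ee_rot: [0.001, 0.64, 0.768, 0.002]
force: [-0.1, -0.6, 7.4]
grip_width: 38.6
gripper_force: 7.2
```

Emit:
move_arm(plan=[[[0,0,0],[0,0,0],-0.3],[[0,0,0],[0,0,0],-0.6],[[0,0,0],[0,0,0],-1],[[0,0,0],[0,0,0],-1],[[0,0,0],[0,0,0],-1]])

```text
time_s: 12.77
tcp_pos: [534.9, 251.0, 153.5]
ee_rot: [0.002, 0.64, 0.768, 0.003]
force: [-0.8, -0.3, 13.7]
grip_width: 21.1
gripper_force: 30.6
```

Emit:
move_arm(plan=[[[0,0,0],[0,0,0],-1],[[0,0,0],[0,0,0],-1],[[0,0,0],[0,0,0],-1]])

```text
time_s: 13.02
tcp_pos: [534.9, 251.0, 153.5]
ee_rot: [0.002, 0.64, 0.768, 0.003]
force: [-0.9, -0.3, 13.1]
grip_width: 21.2
gripper_force: 30.6
```

Fully squeezed at 21 mm. Lifting.

Emit:
move_arm(plan=[[[0,0,-0.3],[0,0,0],-1],[[0,0,-0.9],[0,0,0],-1],[[0,0,-1.7],[0,0,0],-1],[[0,0,-2.6],[0,0,0],-1],[[0,0,-3.5],[0,0,0],-1]])

```text
time_s: 13.43
tcp_pos: [532.6, 249.6, 256.4]
ee_rot: [0.0, 0.64, 0.769, -0.0]
force: [0.8, 0.2, -1.2]
grip_width: 21.1
gripper_force: 29.6
```

Emit:
move_arm(plan=[[[0,0,0],[0,0,0],-1],[[0,0,0],[0,0,0],-1],[[0,0,0],[0,0,0],-1],[[0,0,0],[0,0,0],-1]])

```text
time_s: 13.77
tcp_pos: [532.4, 249.2, 253.2]
ee_rot: [-0.0, 0.64, 0.768, -0.001]
force: [0.5, 0.7, -1.7]
grip_width: 21.3
gripper_force: 29.6
```

```bash
python3 - <<'E'
from h import *
s=telemetry.get_state(); print(s["time_s"],s["tcp_pos"],s["force"],s["grip_width"],s["gripper_force"])
im=optics.capture("wrist")
ds=optics.silhouettes("wrist","clip"); v=im.copy()
for d in ds[:2]: print(d["score"],d["xy"],d["region"].sum())
rk=(552.73,-8.1,.182); t=place(rk,np.array([[1.5,1.5,0]]))[0]; print(t)
side=optics.capture("side")
cv2.imwrite("pics/w7.png",np.hstack([cv2.resize(im[100:330,220:420],(400,460)),cv2.resize(side[180:340,180:320],(400,460))]))
plan([([t[0],t[1],262],down(.186),2)])
E
```

```text
13.7667 [532.43446276 249.16185602 253.23446876] [ 0.47890544  0.68025626 -1.69206175] 21.346270064237192 29.59185630083084
0.55 [322.7, 245.5] 3711
[553.93373015  -6.35327915   0.        ]
mv [-4.25, -0.42, -0.14] [-0.02, 0.01, -0.02] |mm 128 deg 0
mv [-4.25, -0.43, -0.14] [-0.02, 0.01, -0.02] |mm 128 deg 0
```

View pics/w7.png

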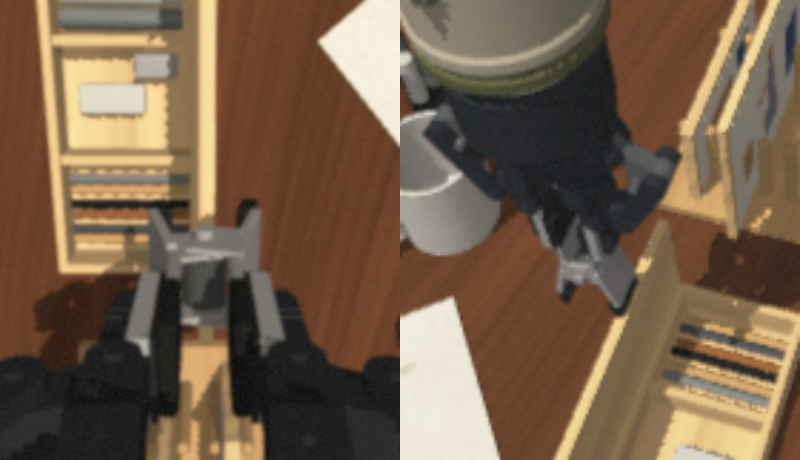

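Emit:
move_arm(plan=[[[-0.6,-0.05,-0.1],[0,0,0],-1],[[-1.5,-0.15,-0.2],[0,0,0],-1],[[-2.6,-0.26,-0.3],[0,0,0],-1],[[-3.7,-0.37,-0.3],[0,0,0],-1],[[-4.7,-0.47,-0.3],[0,0,0],-1]])

```text
time_s: 14.33
tcp_pos: [544.4, 106.4, 262.9]
ee_rot: [-0.0, 0.64, 0.768, -0.001]
force: [0.5, -0.2, -0.5]
grip_width: 21.6
gripper_force: 29.6
```

Emit:
move_arm(plan=[[[-1,-0.1,0],[0,0,0],-1],[[-2,-0.2,0],[0,0,0],-1],[[-3,-0.3,0],[0,0,0],-1],[[-3.6,-0.36,0],[0,0,0],-1],[[-3.8,-0.38,0],[0,0,0],-1]])

```text
time_s: 14.75
tcp_pos: [553.9, -10.6, 262.5]
ee_rot: [-0.0, 0.642, 0.767, -0.002]
force: [0.1, -0.3, -1.0]
grip_width: 21.1
gripper_force: 29.6
```

Emit:
move_arm(plan=[[[0,0,0],[0,0,0],-1],[[0,0,0],[0,0,0],-1],[[0,0,0],[0,0,0],-1],[[0,0,0],[0,0,0],-1]])

```text
time_s: 15.08
tcp_pos: [553.9, -3.7, 263.4]
ee_rot: [-0.0, 0.639, 0.769, -0.0]
force: [0.8, 0.7, -0.9]
grip_width: 21.0
gripper_force: 29.6
```

```bash
python3 - <<'E'
from h import *
s=telemetry.get_state(); print(s["time_s"],s["tcp_pos"],s["force"],s["grip_width"],s["gripper_force"])
C=cam("wrist",s); im=optics.capture("wrist"); pm=sil("wrist","panel"); W=np.ones((400,640)); W[200:]=0
rk=(552.73,-8.1,.182); B=box(-4,4,-100,100,12,162)
def cp(p):
    k=rmask([place(p,B)],C)*W; mm=pm*W; return 1-np.minimum(k,mm).sum()/np.maximum(k,mm).sum()
sim=np.array([rk]*4,float); sim[1,0]+=4; sim[2,1]+=6; sim[3,2]+=.04
a=minimize(cp,rk,method='Nelder-Mead',options=dict(initial_simplex=sim,xatol=.01,fatol=1e-5)); print("panel",np.round(a.x,3),a.fun)
p_,r=tool(s); print("panel centre from TCP (tool)", r.inv().apply([a.x[0]-p_[0],a.x[1]-p_[1],0]))
side=optics.capture("side")
cv2.imwrite("pics/w8.png",np.hstack([cv2.resize(im[30:330,200:440],(400,500)),cv2.resize(side[100:260,240:370],(400,500))]))
E
```

```text
15.0833 [553.86648783  -3.71371911 263.40698154] [ 0.76946498  0.72179967 -0.86459233] 20.99259610796464 29.593217074871063
panel [ 5.54611e+02 -6.10500e+00  1.91000e-01] 0.06968248180111558
panel centre from TCP (tool) [-2.48727595e+00  2.91455156e-01 -3.00628920e-05]
```

View pics/w8.png

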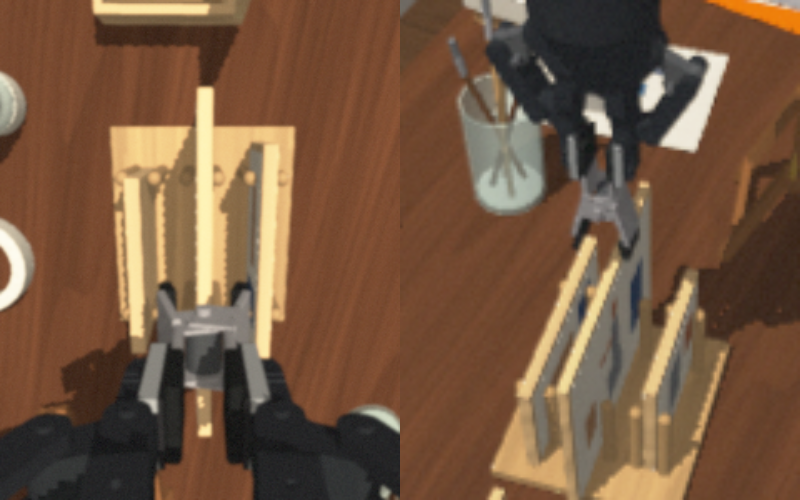

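Panel top is at crop column 205 and the jaws straddle it at 165 and 243, so it is aligned. Lowering gently.

Emit:
move_arm(plan=[[[-0.06,0.01,0.4],[0,0,0],-1],[[-0.06,0.01,0.8],[0,0,0],-1],[[-0.06,0.01,1.2],[0,0,0],-1],[[-0.06,0.01,1.6],[0,0,0],-1],[[-0.06,0.01,1.9],[0,0,0],-1]])

```text
time_s: 15.65
tcp_pos: [553.7, -7.8, 203.9]
ee_rot: [-0.001, 0.64, 0.768, -0.001]
force: [-0.0, -0.3, -1.8]
grip_width: 21.2
gripper_force: 29.6
```

Emit:
move_arm(plan=[[[0,0,0.1],[0,0,0],-1],[[0,0,0.15],[0,0,0],-1],[[0,0,0.15],[0,0,0],-1],[[0,0,0.15],[0,0,0],-1],[[0,0,0.15],[0,0,0],-1]])

```text
time_s: 16.07
tcp_pos: [555.0, -7.6, 202.6]
ee_rot: [0.001, 0.64, 0.768, -0.0]
force: [0.5, -0.1, -1.0]
grip_width: 21.5
gripper_force: 29.6
```

```bash
python3 - <<'E'
from h import *
s=telemetry.get_state(); print(s["time_s"],s["tcp_pos"],s["force"],s["grip_width"],s["gripper_force"])
im=optics.capture("wrist"); side=optics.capture("side")
cv2.imwrite("pics/w9.png",np.hstack([cv2.resize(im[30:330,200:440],(400,500)),cv2.resize(side[120:250,250:360],(400,500),interpolation=cv2.INTER_CUBIC)]))
E
```

```text
16.0667 [554.98504877  -7.5781985  202.55427173] [ 0.47896465 -0.07448511 -1.02707453] 21.452479075064453 29.604080021381378
```

View pics/w9.png

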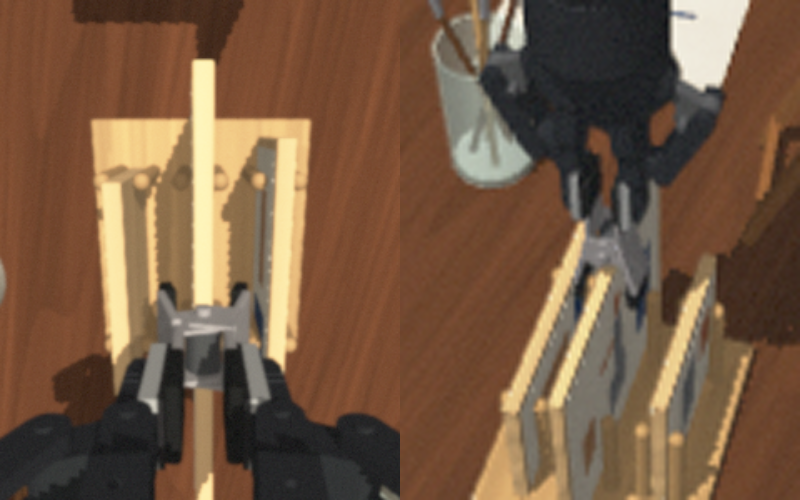

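The jaws straddle the top edge with nothing touching. I'll go 3 mm lower for margin, settle, then hand in.

Emit:
move_arm(plan=[[[0,0,0.05],[0,0,0],-1],[[0,0,0.1],[0,0,0],-1],[[0,0,0.1],[0,0,0],-1],[[0,0,0.1],[0,0,0],-1],[[0,0,0.1],[0,0,0],-1]])

```text
time_s: 16.58
tcp_pos: [554.5, -7.6, 198.8]
ee_rot: [-0.0, 0.64, 0.768, -0.001]
force: [0.0, 0.2, -0.7]
grip_width: 21.3
gripper_force: 29.6
```

```bash
python3 - <<'E'
from workcell import telemetry, order
s=telemetry.get_state(); print(s["tcp_pos"],s["force"],s["gripper_force"],abs(s["qd"]).max())
if abs(s["force"]).max()<4: print(order.hand_in())
E
```

```text
[554.5256361   -7.62215161 198.79508535] [ 0.00652489  0.22030795 -0.74656332] 29.60406482219696 0.00239983655567988
the job is handed in; nothing more can be done
None
```

I've handed the job in (no verdict came back): the panel stands free in the rack's centre slot, and the clip is held squeezed open (21 mm over the handles, 30 N grip) astride the middle of its top edge, with no contact force measured.

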